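# Pull the cabin filter and show it over the drip tray

## Task

Take the red-handled steel strap off the filter housing and hang it over the rail's bar, one leg on each side, then let go of it. Lift the blue flap and swing it right back past upright so that it stays open, then draw the white filter out by its green tab and finish while holding it: upright and still, its underside about 12 cm above the middle of the grey drip tray, lengthways along the tray, touching nothing but the gripper. Do not drop the strap, and leave the other things on the counter where they are.

Things in the scene. Friction and masses are not known exactly. Their poses are not given: they have to be found in the camera images.
- housing: Black filter housing fixed to the counter: narrow upright box, outside 62 (x) x 172 (y) mm, rim 112 mm up, walls 6 mm, inner floor 8 mm up, on a 100 x 200 x 8 mm foot; a 48 mm duct stub sticks 28 mm out of the far (+x) face at y = -45 mm. Origin: centre of its underside; y along its long side, z up. Yaw up to 0.25 rad. The blue flap covers its mouth.
- flap (a joint): Hinge of the blue flap (64 x 172 x 6 mm, 120 g), rad: 0 shut, grows as the near (-x) edge is lifted, 1.57 upright, stop at 2.3. Stiff hinge (0.08 N m of friction): the flap stays where it is left. Shut at the start, under the strap.
- flap_hinge (a point): Point on the flap's hinge line, which runs along the housing's y axis at the far (+x) upper rim: 31 mm in +x from the housing's centre, 112 mm up. Axes as the housing.
- flap_tab (a point): Grip point on the flap's upright yellow tab (12 mm thick along the housing's y, 18 mm along x, 38 mm tall above the flap's upper face). The point is 26 mm above that face, 12 mm below the tab's top; with the flap shut it lies 52 mm to -x of the hinge line, 32 mm above it and 55 mm to -y of the housing's middle. Turns with the flap.
- filter: White filter with brown pleats, loose in the housing, hidden by the flap, about 0.18 kg: frame 44 (x) x 150 (y) x 62 (z) mm, 3 mm play each way in x, 5 in y. Mid-top stands a green pull tab, 12 mm thick along y, 22 mm along x, 62 to 98 mm above the origin; pinch it along y at about 85 mm. Origin: centre of its underside, z up. It clears the housing once its underside is over 112 mm up.
- strap: Loose U-shaped strap, about 0.18 kg, astride the shut flap near the housing's +y end. Crown 86 (x) x 30 (y) x 8 mm; from its ends two 6 mm thick legs hang 50 mm below the origin, 74 mm apart inside. Red upright grip fin, 36 mm along x, 12 mm thick along y, 8 to 44 mm above the origin; pinch along y at about 31 mm. Origin: centre of the crown's underside, z up. Centred on a bar it hangs steady.
- rail: Fixed stand with a horizontal aluminium bar along its y axis: bar 28 mm diameter, 260 mm long, axis 170 mm above the counter, on 16 mm posts at y = -115 and +115 mm. Origin: on the counter under the bar's middle. May be turned up to 0.3 rad; it and the tray may change sides.
- rail_mid (a point): Middle of the bar, on its axis. Axes as the rail: y along the bar.
- tray: Fixed shallow grey drip tray, 120 (x) x 210 (y) x 18 mm, open on top. Origin: centre of its underside; y along its length. May be turned up to 0.3 rad.
- oil_filter: Bystander, to be left alone: white spin-on oil filter can, 76 mm diameter, 90 mm tall. Origin: centre of its underside.
- oil_bottle: Bystander, to be left alone: black oil bottle with red cap, 80 mm diameter, 170 mm tall. Origin: centre of its underside.
- bearing: Bystander, to be left alone: steel bearing ring lying flat, 72 mm outside, 32 mm bore, 22 mm tall. Origin: centre of its underside.
- wrench: Bystander, to be left alone: steel wrench lying flat, 170 mm long. Origin: middle of its length, on the underside.
- mug: Bystander, to be left alone: white mug, 76 mm diameter, 90 mm tall. Origin: centre of its underside.
There are look-alikes about, which are no part of the job. Leave any purple look-alike of the strap alone.

How it is judged:
On the way, in this order (a step that is already met when the one before it is completed fails the run):
1. the strap hangs over the rail's bar, let go, the flap still shut (x of strap in the frame of rail_mid between -0.032 and 0.032 m and y of strap in the frame of rail_mid between -0.09 and 0.09 m and z of strap in the frame of rail_mid between -0.012 and 0.03 m and angle between strap's own z axis and vertical below 0.8 rad and angle between the y axis of strap and the y axis of rail, either way round below 0.6 rad and contact force between strap and rail above 0.3 N and contact force between strap and the fingers below 0.1 N and value of joint flap below 0.3 rad), for 0.2 s.
2. the flap is lifted past upright (value of joint flap above 1.57 rad), for 0.2 s.
3. the filter is drawn out clear above the housing, in the gripper (height (world z) of filter above 0.113 m and contact force between filter and the fingers above 1 N), for 0.1 s.
At the end, for the whole second after the job is handed in: Filter gripped over 1 N, still, upright within 15 deg, underside 80-220 mm up, within 45 mm of the tray centre and 20 deg of its length, touching no other thing. Strap hangs on the bar, legs either side, within 90 mm of its middle, tilt under 45 deg, released. Flap open over 1.3 rad (horizontal distance between filter and tray below 0.045 m and height (world z) of filter between 0.08 and 0.22 m and angle between filter's own z axis and vertical below 0.26 rad and angle between the y axis of filter and the y axis of tray, either way round below 0.35 rad and contact force between filter and the fingers above 1 N and linear speed of filter below 0.05 m/s and contact force between filter and tray below 0.2 N and contact force between filter and rail below 0.2 N and contact force between filter and housing below 0.2 N and contact force between filter and strap below 0.2 N and x of strap in the frame of rail_mid between -0.032 and 0.032 m and y of strap in the frame of rail_mid between -0.09 and 0.09 m and z of strap in the frame of rail_mid between -0.012 and 0.03 m and angle between strap's own z axis and vertical below 0.8 rad and angle between the y axis of strap and the y axis of rail, either way round below 0.6 rad and contact force between strap and rail above 0.3 N and contact force between strap and the fingers below 0.1 N and value of joint flap above 1.3 rad); the arm keeps its last pose, push and grip.
It fails at once if the strap is dropped (its crown comes below 80 mm over the counter) (height (world z) of strap below 0.08 m).
It fails at once if a bystander on the counter is moved by more than 30 mm (distance of any of oil_filter, oil_bottle, bearing, wrench, mug from where it was at the start of the episode above 0.03 m).
It also fails if it takes over 70 s, if anything falls off the work surface, if the arm or the gripper's body presses on something with over 40 N, if the wrist force passes 120 N, or if a joint passes its speed limit or range.

## Robot

A 7-joint arm with a two-finger parallel gripper is mounted at the origin on the work surface. World frame = base frame: x ahead of the robot, y to its left, z up, the work surface at z = 0. Lengths are in m, angles in rad, forces in N, time in s.
With the tool pointing down it reaches from about 0.425 to 0.925 m from the base axis. Payload 6.8 kg.
Tool frame: the origin (TCP) lies at the very end of the fingers, on their centre line; the grasp point (between the pads) lies 19 mm behind it; z points along the fingers, y is the direction in which the jaws open and shut (so a half turn about z gives the same grasp; the last joint's range is limited). The gripper opens to 85 mm and grips with 20 to 120 N. Pads are 22 mm wide; open, the fingers measure 114 mm over their backs; the gripper's body (76 mm by 85 mm) begins 54 mm behind the grasp point. The pads swing forward as they close: fully open they stand 13 mm farther back than shut.
Start: joints at [1.091, 0.477, 0.022, 1.555, -0.011, 1.109, -0.083], TCP at [0.245, -0.629, 0.231] pointing down, gripper open.
Joint ranges: [-2.96, 2.96], [-0.34, 2.1], [-1.41, 1.46], [0.24, 2.44], [-1.37, 4.51], [0.17, 1.92], [-2.96, 2.96]. Speed limits (rad/s): [2.39, 2.39, 3.14, 3.14, 3.14, 3.14, 3.14].

## Interface

Orientations are given as a unit quaternion [x, y, z, w].
In Python, from cell import r gives the robot as it stands.
- The arm moves only by the tool jog_arm, never from a script. Its argument "motion" is a list that holds one entry, the list of rows, each a list of 7 numbers: the finger opening in cm, from 0 to 8.54, then the shift along the tool's x, y, z in cm, then the turn, a rotation vector about the tool's x, y, z in degrees. A call has 1 to 12 rows; each row shifts and turns the commanded pose from where the row before left it, along the tool's axes as they then stand; what a row does not reach is not made up. A row lasts 1/10 s, in which the tool goes at most 50 mm and 8.59 degrees, less where a joint would pass 70% of its speed; a pose out of reach is approached as far as the arm can. A call is refused whole if a number of a shift passes 5 or a number of a turn 8.59, either way. A call with a gripper value outside its range is refused whole. The fingers move at their own pace and stop on an object; "newtons" is the grip in N (left out, the last holds). Time passes only in rows, so rows that do not move let the fingers close. It gives the time, the measured TCP pose, the force and the opening at its end, in the units of the state.
- r.state(): the state, without advancing time (a new reading comes with each control period).
- r.read_camera(name): name is "side" or "top" or "wrist"; returns a dict with "frame" (480x640x3 uint8, red, green, blue), "range_z" (480x640 float32, m along the optical axis (not along the pixel's ray), 0 where there is no reading), "vfov" (degrees; the focal length in pixels is half the picture's height over the tangent of half this angle, whatever the lens; pixels are square), "cx", "cy" (the principal point, pixels), "k1" (the pictures are not rectified: a ray, as slopes to the right and down, at radius r is drawn at 1 + k1 r^2 times it, then the intrinsics apply), "camera_from_world" (4x4, takes a point from world to camera coordinates). Camera axes: x right, y down, z forward; pixel columns grow to the right and rows downward; lengths in m; the calibration is good to about 2 mm. A picture is of the moment at which its call begins.
- r.job_done(): hands the job in, once; it reports no verdict.
The state is a dict: "time_s": time; "joints": joint angles; "qd": joint speeds; "joint_efforts": joint torques, N m; "tcp_pos": TCP position; "eef_rot": TCP orientation; "force": force on the tool from outside, world axes, zero at the start; "ft_torque": the same for the moment, N m; "gripper_width": finger opening in m.
Only numpy, scipy, OpenCV 4.12 (cv2) and the standard library are available. Lean on these libraries where they do the work, as an engineer would, in place of code of your own. Each camera call takes 0.05 s, during which the arm holds its last target.

## Working session

There is one attempt and no reset: what is moved stays moved. The work goes in short steps, Python scripts to look and compute and a tool call to move; the robot and the scene stay as the last step left them, time stands still between calls to the robot, and variables do not carry over. Pictures are saved under pics/ and viewed, and the job is handed in when it is done.

Besides the shell and the picture viewer there is one more tool, called after "Request:" by a JSON object that holds its "api" and its "payload", one argument or row to a line. jog_arm: Moves the arm, as the interface text tells. Its arguments: {"type":"object","properties":{"motion":{"type":"array"},"newtons":{"type":"number"}},"required":["motion"]}

```bash
mkdir -p pics; ls
python3 - <<'E'
from cell import r
import cv2,numpy as np
print(r.state())
for n in ["side","top","wrist"]:
    c=r.read_camera(n)
    cv2.imwrite(f"pics/{n}0.png",c["frame"][:,:,::-1])
    np.savez(f"{n}0.npz",**{k:v for k,v in c.items()})
    print(n,c["vfov"],c["cx"],c["cy"],c["k1"],np.round(c["camera_from_world"],3).tolist(),(c["range_z"]>0).mean())
E
```

```text
pics
{'time_s': 0.0, 'joints': array([ 1.09089719,  0.47782418,  0.02235233,  1.55643548, -0.0115095 ,
        1.10930222, -0.08310328]), 'qd': array([-0.00042261,  0.00012865, -0.00019906,  0.00106999,  0.00081875,
       -0.00039555, -0.0012562 ]), 'joint_efforts': array([ 5.22937826e-04, -5.96461916e+01,  1.60831857e+00, -2.81188613e+01,
        1.25499425e-02,  9.36389377e-03,  3.54763677e-05]), 'tcp_pos': array([ 0.24499112, -0.62834159,  0.23031656]), 'eef_rot': array([ 9.82769682e-01,  1.84832101e-01, -2.35954533e-04, -8.89696831e-04]), 'force': array([-0.3136638 , -0.02823676,  0.83271735]), 'ft_torque': array([-0.01677713, -0.00926242, -0.02672881]), 'gripper_width': 0.0851808872728709}
side 44.344290653979854 321.3607496456579 248.15016392566687 -0.025867385964912396 [[-0.998, -0.059, 0.024, 0.517], [-0.054, 0.598, -0.799, 0.112], [0.033, -0.799, -0.6, 1.217], [0.0, 0.0, 0.0, 1.0]] 0.9959798177083333
top 49.91085811644562 320.9492344444003 242.19911464199646 0.05214256242329094 [[-0.0, -1.0, 0.003, 0.014], [-0.992, -0.0, -0.128, 0.534], [0.128, -0.003, -0.992, 1.088], [0.0, 0.0, 0.0, 1.0]] 0.9959375
wrist 67.75607944992869 314.7677732305857 246.4274049330301 -0.04305083559996103 [[0.362, -0.932, -0.001, -0.674], [-0.897, -0.349, 0.27, -0.035], [-0.252, -0.097, -0.963, 0.378], [0.0, 0.0, 0.0, 1.0]] 0.9961360677083333
```

View pics/side0.png

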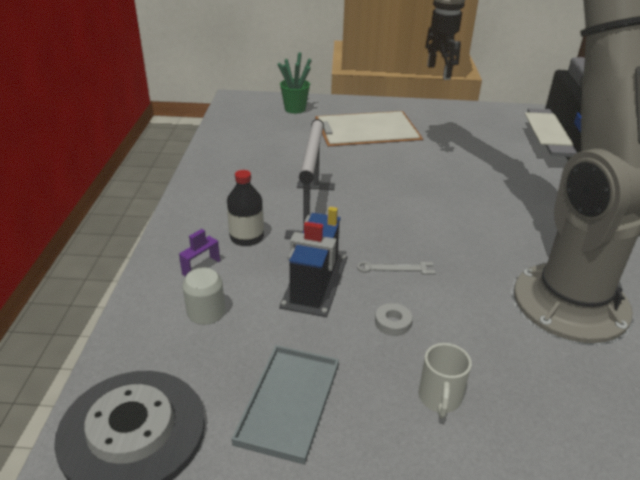

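View pics/top0.png

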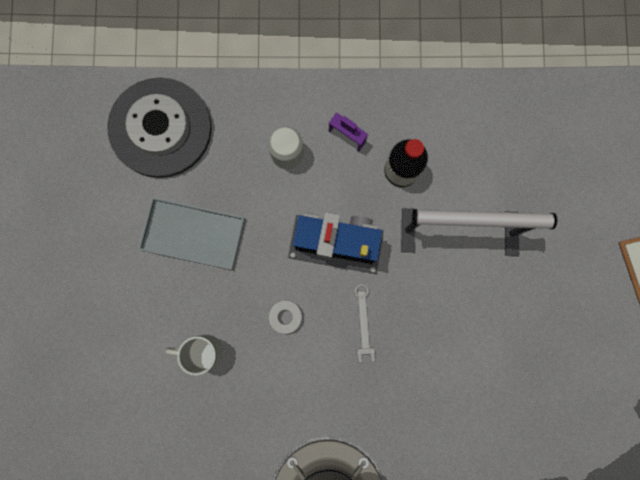

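View pics/wrist0.png

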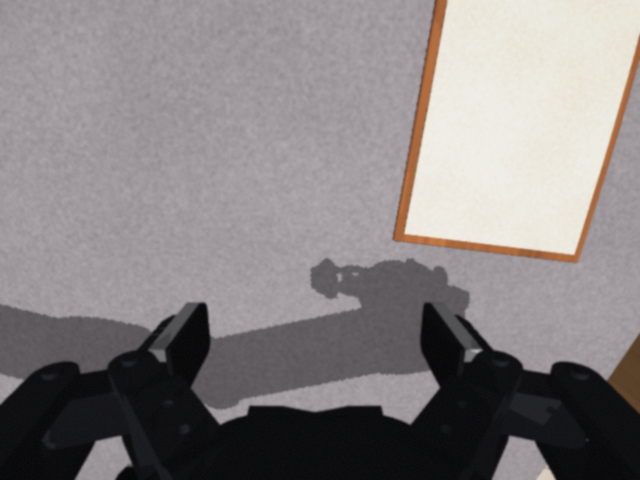

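The side view shows the housing at about (315,265) with the red fin at (313,231) and the yellow tab at (332,215). In the top view the red fin is at (329,232), the yellow tab at (365,250), the bar runs from (416,218) to (555,221), and the tray is around (193,235). The purple decoy is at (348,130). Next I'll measure these.

```bash
cat > h.py <<'E'
import numpy as np,cv2
def K(c):
    f=240/np.tan(np.radians(float(c["vfov"]))/2); return f
def cloud(c):
    f=K(c); v,u=np.mgrid[0:480,0:640].astype(float)
    xd=(u-c["cx"])/f; yd=(v-c["cy"])/f
    x,y=xd.copy(),yd.copy()
    for _ in range(20):
        s=1+c["k1"]*(x*x+y*y); x=xd/s; y=yd/s
    return np.stack([x,y,np.ones_like(x)],-1)
def world(c):
    d=cloud(c)*np.asarray(c["range_z"])[...,None]
    T=np.linalg.inv(c["camera_from_world"]); return d@T[:3,:3].T+T[:3,3]
def onplane(c,u,v,z):
    ray=cloud(c)[int(round(v)),int(round(u))]; T=np.linalg.inv(c["camera_from_world"])
    d=T[:3,:3]@ray; o=T[:3,3]; return o+d*(z-o[2])/d[2]
def mask(c,name):
    hsv=cv2.cvtColor(np.asarray(c["frame"]),cv2.COLOR_RGB2HSV); H,S,V=[hsv[...,i].astype(int) for i in range(3)]
    return {"red":((H<6)|(H>174))&(S>150)&(V>60),"yellow":(H>20)&(H<32)&(S>140)&(V>90),
     "blue":(H>100)&(H<122)&(S>130)&(V>35),"green":(H>40)&(H<85)&(S>120)&(V>50)}[name]
def rect(P):
    return cv2.minAreaRect(np.ascontiguousarray(P[:,:2]*1000,dtype=np.float32))
def pitch(P): pass
def load(n): return {k:v for k,v in np.load(n,allow_pickle=True).items()}
E
python3 - <<'E'
from h import *
for n in ["top","side"]:
    c=load(n+"0.npz"); W=world(c); z=W[...,2]
    print(n)
    for col in ["red","yellow","blue"]:
        m=mask(c,col)&(W[...,0]>.3)&(W[...,0]<.68)&(abs(W[...,1])<.2)
        if col=="red": m&=(np.hypot(W[...,0]-.5,W[...,1])<.12)
        zz=z[m]; top=np.percentile(zz,95)
        P=W[m&(z>top-.006)]
        print(col,m.sum(),len(P),"z",np.percentile(zz,[5,50,95]).round(4),rect(P),P.mean(0).round(4))
    # bar: z .165+
    m=(z>.150)&(W[...,1]<-.15)&(W[...,1]>-.6)&(W[...,0]>.4)&(W[...,0]<.8)
    P=W[m]; print("bar",len(P),P[:,2].max(),rect(P),P.mean(0)); 
    m=(z>.178)&m; P=W[m]; print(rect(P)) if len(P)>5 else 0
    for nm,(x0,x1,y0,y1,z0,z1) in dict(tray=(.4,.65,.2,.5,.012,.03),base=(.35,.65,-.15,.15,.105,.125)).items():
        m=(W[...,0]>x0)&(W[...,0]<x1)&(W[...,1]>y0)&(W[...,1]<y1)&(z>z0)&(z<z1); P=W[m]
        print(nm,len(P),rect(P))
E
```

```text
top
red 83 77 z [0.1587 0.1612 0.165 ] ((472.1643981933594, 9.409037590026855), (9.549677848815918, 164.2360382080078), 81.71612548828125) [5.343e-01 2.000e-04 1.745e-01]
yellow 49 47 z [0.1522 0.1553 0.1574] ((503.4487609863281, -68.58565521240234), (9.973639488220215, 16.07398223876953), 89.0615463256836) [ 0.503  -0.0684  0.155 ]
blue 1989 1855 z [0.1142 0.1175 0.1206] ((476.0697326660156, -8.533737182617188), (170.02871704101562, 177.91726684570312), 79.6451187133789) [ 0.5322 -0.0212  0.1211]
bar 2472 0.1891756400150918 ((631.7244873046875, -290.8329772949219), (282.583984375, 171.65724182128906), 88.2834243774414) [ 0.57641009 -0.28235634  0.17892181]
((562.7639770507812, -296.61212158203125), (266.9841613769531, 30.705642700195312), 87.7575912475586)
tray 567 ((558.030517578125, 300.9437255859375), (211.9495086669922, 122.00393676757812), 77.74603271484375)
base 2427 ((534.4487915039062, -18.113204956054688), (172.48226928710938, 86.18104553222656), 78.55944061279297)
side
red 237 85 z [0.1345 0.1512 0.162 ] ((538.2503662109375, 3.672999382019043), (15.607337951660156, 32.5412
[... 173 characters left out ...]
65), 72.09698486328125) [ 0.5034 -0.0657  0.1541]
blue 691 690 z [0.1149 0.1173 0.1195] ((532.4486083984375, -16.64234161376953), (172.3966522216797, 60.732059478759766), 79.7937240600586) [0.5363 0.0122 0.1173]
bar 1006 0.18677453913440079 ((631.7538452148438, -290.537353515625), (284.4765930175781, 170.5351104736328), 88.53762817382812) [ 0.58864199 -0.24586636  0.17553718]
((561.306396484375, -294.380126953125), (273.1667785644531, 26.099233627319336), 88.39956665039062)
tray 1104 ((556.7333984375, 300.7254333496094), (213.73260498046875, 121.76993560791016), 77.75833129882812)
base 1479 ((533.1380615234375, -16.438941955566406), (176.98773193359375, 87.10861206054688), 75.14300537109375)
```

Run:
```python
from h import *
def pca(P):
    m=P[:,:2].mean(0); w,V=np.linalg.eigh(np.cov((P[:,:2]-m).T)); d=V[:,1]; 
    return m.round(4), np.degrees(np.arctan2(d[1],d[0])).round(1), (np.sqrt(w*12)*1000).round(1)
for n in ["top","side"]:
    c=load(n+"0.npz"); W=world(c); X,Y,z=[W[...,i] for i in range(3)]
    m=mask(c,"red")&(np.hypot(X-.537,Y-.002)<.04)
    print(n,"fin",pca(W[m&(z>.152)]),pca(W[m]), z[m].max())
    # crown: grey points z .12-.132
    m=(np.hypot(X-.537,Y-.002)<.07)&(z>.121)&(z<.132)&~mask(c,"blue")&~mask(c,"red")
    print("crown",rect(W[m]),m.sum(),np.median(z[m]))
    m=mask(c,"yellow")&(np.hypot(X-.502,Y+.067)<.03); print("tab",pca(W[m&(z>.150)]),pca(W[m]))
    m=(z>.178)&(abs(X-.562)<.03)&(abs(Y+.295)<.12); print("bar",pca(W[m]), z[m].max())
    m=(z>.02)&(z<.19)&(abs(Y)<.6)&(X>.3)
    for nm,x,y in [("bottle",.66,-.13),("can",.68,.12)]:
        mm=m&(np.hypot(X-x,Y-y)<.08); print(nm,rect(W[mm]),z[mm].max())
```

```text
top fin (array([ 5.365e-01, -1.000e-04]), np.float64(168.9), array([ 8.8, 34.9])) (array([ 5.365e-01, -1.000e-04]), np.float64(168.9), array([ 8.8, 34.9])) 0.1679386750894114
crown ((525.3248901367188, 6.8925628662109375), (98.57451629638672, 105.17642211914062), 35.20613098144531) 510 0.12556715202394908
tab (array([ 0.5028, -0.0685]), np.float64(172.2), array([10.5, 17. ])) (array([ 0.5027, -0.0685]), np.float64(172.5), array([10.4, 17.4]))
bar (array([ 0.561 , -0.2977]), np.float64(88.3), array([ 22.6, 241.9])) 0.1891756400150918
bottle ((693.6882934570312, -162.47152709960938), (80.1751480102539, 59.68135070800781), 53.42487716674805) 0.17450289265325125
can ((730.006591796875, 97.60824584960938), (74.41328430175781, 49.56840515136719), 62.471832275390625) 0.09566031785620144
side fin (array([0.538 , 0.0042]), np.float64(166.4), array([12., 33.])) (array([0.5385, 0.0052]), np.float64(167.0), array([10.1, 31.7])) 0.16423657492531718
crown ((533.9827270507812, -22.62303924560547), (86.30873107910156, 86.6096420288086), 80.31672668457031) 400 0.1251664076894312
tab (array([ 0.5034, -0.0657]), np.float64(150.4), array([13.4, 14.9])) (array([ 0.5037, -0.0639]), np.float64(162.5), array([ 9.8, 14.5]))
bar (array([ 0.5609, -0.2861]), np.float64(88.3), array([ 22. , 238.3])) 0.18677453913440079
bottle ((699.9107666015625, -153.66053771972656), (76.42386627197266, 62.35015106201172), 0.750158965587616) 0.1719860031491368
can ((732.7683715820312, 103.51243591308594), (71.13245391845703, 51.789791107177734), 59.612449645996094) 0.09362638319049288
```

```bash
cat > plan.py <<'E'
# usage: python3 plan.py x y z yaw_deg [pitch_deg] : print remaining tool-frame shift (cm), turn (deg), from measured pose
import sys,numpy as np
from scipy.spatial.transform import Rotation as R
from cell import r
s=r.state(); p=np.array(s["tcp_pos"]); q=R.from_quat(s["eef_rot"])
a=[float(v) for v in sys.argv[1:]]
yaw=np.radians(a[3]); 
tgt=R.from_matrix(np.array([[np.cos(yaw),np.sin(yaw),0],[np.sin(yaw),-np.cos(yaw),0],[0,0,-1]]))
if len(a)>4: tgt=tgt*R.from_rotvec([0,np.radians(a[4]),0])
d=np.array(a[:3])-p
print("t",s["time_s"],"pos",p.round(4),"x-axis yaw",np.degrees(np.arctan2(*q.as_matrix()[[1,0],0])).round(2),"w",s["gripper_width"],"F",np.round(s["force"],1))
print("shift cm tool axes NOW",(q.inv().apply(d)*100).round(2)," turn",np.degrees((q.inv()*tgt).as_rotvec()).round(2))
print("shift cm in TARGET axes",(tgt.inv().apply(d)*100).round(2), "joints",np.round(s["joints"],2))
E
python3 plan.py 0.537 0.002 0.26 -11
```

```text
t 0.15 pos [ 0.2451 -0.6285  0.2306] x-axis yaw 21.3 w 0.0851783955520923 F [-0.1  0.1  0.2]
shift cm tool axes NOW [ 50.1  -48.14  -2.89]  turn [-7.00e-02  3.00e-02  3.23e+01]
shift cm in TARGET axes [ 16.63 -67.46  -2.94] joints [ 1.09  0.48  0.02  1.56 -0.01  1.11 -0.08]
```

Request:
{"api": "jog_arm", "payload": {
  "motion": [
    [[5,0,0,-0.8,0,0,8],[5,0,0,-0.8,0,0,8],[5,0,0,-0.8,0,0,8],[5,0,0,-0.6,0,0,8.3],[5,0.5,-2,0,0,0,0],[5,1,-4,0,0,0,0],[5,1,-4,0,0,0,0],[5,1,-4,0,0,0,0],[5,1,-4,0,0,0,0],[5,1,-4,0,0,0,0],[5,1,-4,0,0,0,0],[5,1,-4,0,0,0,0]]
  ],
  "newtons": 40
}}

```text
time_s: 1.35
tcp_pos: [0.3764, -0.347, 0.2612]
eef_rot: [0.995, -0.096, -0.0, -0.0]
force: [0.1, 0.4, -0.3]
gripper_width: 0.0501
```

Request:
{"api": "jog_arm", "payload": {
  "motion": [
    [[5,1,-4,0,0,0,0],[5,1,-4,0,0,0,0],[5,1,-4,0,0,0,0],[5,1,-4,0,0,0,0],[5,1,-4,0,0,0,0],[5,1,-4,0,0,0,0],[5,1,-4,0,0,0,0],[5,0.5,-2,0,0,0,0],[5,0,0,0,0,0,0],[5,0,0,0,0,0,0]]
  ]
}}

```text
time_s: 2.35
tcp_pos: [0.5066, -0.0688, 0.261]
eef_rot: [0.995, -0.096, -0.0, 0.0]
force: [0.2, -0.8, -0.2]
gripper_width: 0.0501
```

```bash
python3 plan.py 0.537 0.002 0.13 -11
python3 - <<'E'
from cell import r
import cv2,numpy as np
c=r.read_camera("wrist"); cv2.imwrite("pics/w1.png",c["frame"][:,:,::-1]); np.savez("w1.npz",**c)
from h import *
W=world(c);X,Y,z=[W[...,i] for i in range(3)]
m=mask(c,"red")&(np.hypot(X-.537,Y-.002)<.05)&(z>.15); P=W[m]; print(rect(P),m.sum(),P.mean(0))
m=mask(c,"yellow")&(z>.145); P=W[m]; print(rect(P),m.sum(),P.mean(0))
E
```

```text
t 2.35 pos [ 0.5066 -0.0688  0.261 ] x-axis yaw -10.96 w 0.05005463345177905 F [ 0.2 -0.8 -0.2]
shift cm tool axes NOW [ 1.65 -7.53 13.09]  turn [0.03 0.04 0.04]
shift cm in TARGET axes [ 1.63 -7.53 13.1 ] joints [ 0.21  0.19 -0.22  1.89  0.05  1.06 -1.8 ]
((538.7096557617188, -1.076838493347168), (12.204644203186035, 35.607933044433594), 79.13252258300781) 1053 [ 0.53953238 -0.00225066  0.16054028]
((534.3977661132812, -75.99888610839844), (10.876121520996094, 79.22941589355469), 78.80525207519531) 397 [ 0.50526496 -0.06999012  0.15591599]
```

Request:
{"api": "jog_arm", "payload": {
  "motion": [
    [[5,0.9,-3.6,0,0,0,0],[5,0.9,-3.7,0,0,0,0],[5,0,0,3,0,0,0],[5,0,0,3,0,0,0],[5,0,0,3,0,0,0],[5,0,0,2,0,0,0],[5,0,0,1,0,0,0],[5,0,0,1,0,0,0],[5,0,0,0,0,0,0]]
  ]
}}

```text
time_s: 3.3
tcp_pos: [0.5381, -0.0011, 0.1307]
eef_rot: [0.995, -0.096, -0.001, 0.0]
force: [0.6, 0.3, -0.3]
gripper_width: 0.0497
```

```bash
python3 plan.py 0.538 0.000 0.13 -11
python3 - <<'E'
from cell import r
import cv2,numpy as np
c=r.read_camera("wrist"); cv2.imwrite("pics/w2.png",c["frame"][:,:,::-1])
E
```

```text
t 3.3 pos [ 0.5381 -0.0011  0.1307] x-axis yaw -11.06 w 0.049715617517059586 F [ 0.6  0.3 -0.3]
shift cm tool axes NOW [-0.03 -0.1   0.07]  turn [ 0.03  0.06 -0.06]
shift cm in TARGET axes [-0.03 -0.1   0.07] joints [ 0.09  0.39 -0.25  1.96  0.13  0.81 -2.  ]
```

View pics/w2.png

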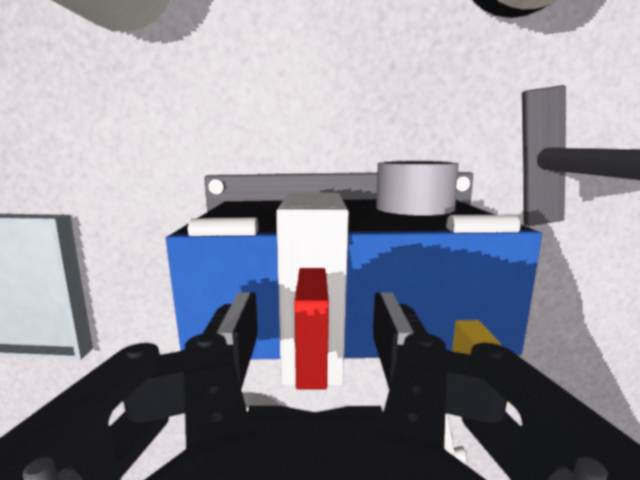

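The wrist view shows the red fin (312,330) centred between the fingers. I'll close on it and lift.

Request:
{"api": "jog_arm", "payload": {
  "motion": [
    [[0,0,0,0,0,0,0],[0,0,0,0,0,0,0],[0,0,0,0,0,0,0],[0,0,0,0,0,0,0],[0,0,0,0,0,0,0],[0,0,0,0,0,0,0]]
  ],
  "newtons": 60
}}

```text
time_s: 3.95
tcp_pos: [0.5391, -0.0001, 0.1322]
eef_rot: [0.995, -0.096, 0.001, -0.0]
force: [-1.2, 0.6, 5.7]
gripper_width: 0.0111
```

Request:
{"api": "jog_arm", "payload": {
  "motion": [
    [[0,0,0,-0.5,0,0,0],[0,0,0,-1,0,0,0],[0,0,0,-2,0,0,0],[0,0,0,-2.5,0,0,0],[0,0,0,-2.5,0,0,0],[0,0,0,-2.5,0,0,0],[0,0,0,-2,0,0,0],[0,0,0,-1,0,0,0],[0,0,0,0,0,0,0]]
  ]
}}

```text
time_s: 4.85
tcp_pos: [0.5392, -0.0003, 0.2728]
eef_rot: [0.995, -0.096, 0.001, -0.0]
force: [0.7, 0.4, -2.2]
gripper_width: 0.0109
```

```bash
python3 plan.py 0.562 -0.295 0.27 -1.8
python3 - <<'E'
from cell import r
import cv2,numpy as np
for n in ["side","wrist"]:
    c=r.read_camera(n); cv2.imwrite(f"pics/{n}3.png",c["frame"][:,:,::-1]); np.savez(f"{n}3.npz",**c)
E
```

```text
t 4.85 pos [ 5.392e-01 -3.000e-04  2.728e-01] x-axis yaw -11.0 w 0.010948492114448198 F [ 0.7  0.4 -2.2]
shift cm tool axes NOW [ 7.86 28.5   0.28]  turn [-0.02 -0.15 -9.2 ]
shift cm in TARGET axes [ 3.21 29.39  0.28] joints [ 0.11  0.23 -0.27  1.82  0.07  1.1  -1.94]
```

View pics/side3.png

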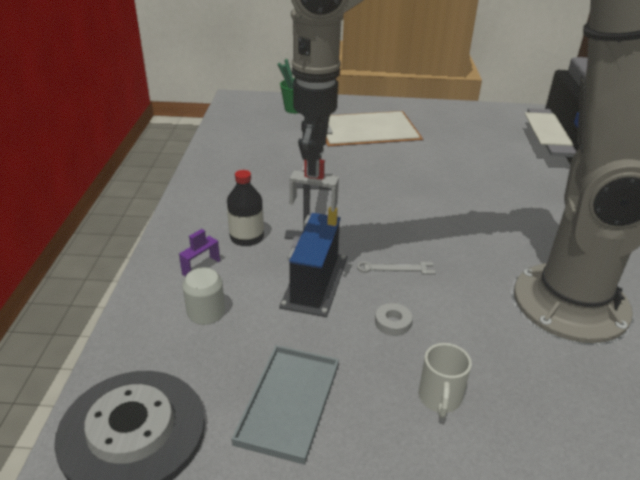

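View pics/wrist3.png

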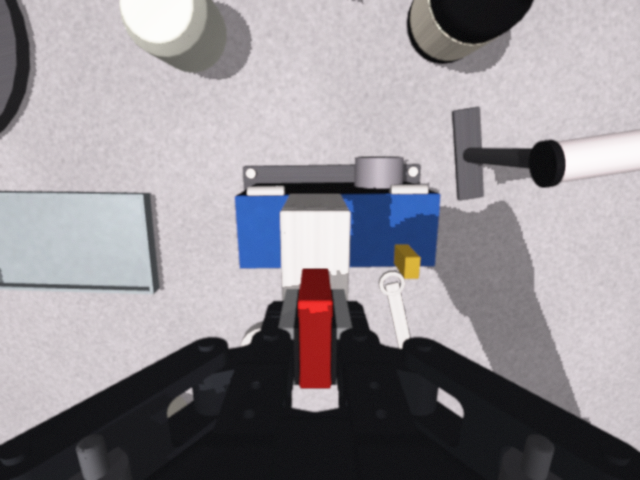

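The strap is gripped and lifted level (side view: crown at about (315,182)). I'll measure the crown's offset from the TCP before placing it.

Run:
```python
from h import *
for n in ["side3","wrist3"]:
    c=load(n+".npz"); W=world(c); X,Y,z=[W[...,i] for i in range(3)]
    near=(np.hypot(X-.539,Y)<.075)
    m=near&(z>.20)&(z<.26)
    print(n,"legs",m.sum(),rect(W[m]))
    hsv=cv2.cvtColor(c["frame"],cv2.COLOR_RGB2HSV)
    m=near&(z>.2)&(z<.275)&(hsv[...,2]>90)&(hsv[...,1]<60)
    P=W[m]; print("strap",m.sum(),rect(P),np.percentile(P[:,2],[2,50,90,98]))
    m=near&mask(c,"red"); P=W[m]; print("fin",rect(P),np.percentile(P[:,2],[5,95]))
```

```text
side3 legs 322 ((537.6602172851562, 1.7299861907958984), (35.446895599365234, 86.18724060058594), 79.44422149658203)
strap 621 ((537.8334350585938, 1.8962059020996094), (36.696956634521484, 86.36893463134766), 78.93948364257812) [0.2119429  0.26423505 0.26667188 0.26798284]
fin ((525.174560546875, 7.782474994659424), (0.0, 0.0), 0.0) [0.27960639 0.27960639]
wrist3 legs 879 ((579.7789306640625, -8.586853981018066), (29.42246437072754, 0.6987810134887695), 78.95882415771484)
strap 5768 ((559.8831176757812, -4.715160369873047), (30.100513458251953, 41.20321273803711), 78.85924530029297) [0.22235599 0.26496498 0.26582934 0.26639428]
fin ((562.9149780273438, -4.771486282348633), (13.490436553955078, 86.41466522216797), 81.07416534423828) [0.27794178 0.30217982]
```

Request:
{"api": "jog_arm", "payload": {
  "motion": [
    [[0,0,0,0,0,0,-4.6],[0,0,0,0,0,0,-4.6],[0,0.2,1.4,0,0,0,0],[0,0.4,3.5,0,0,0,0],[0,0.4,3.5,0,0,0,0],[0,0.4,3.5,0,0,0,0],[0,0.4,3.5,0,0,0,0],[0,0.4,3.5,0,0,0,0],[0,0.4,3.5,0,0,0,0],[0,0.4,3.5,0,0,0,0],[0,0.3,3.5,0,0,0,0],[0,0,0,0,0,0,0]]
  ]
}}

```text
time_s: 6.15
tcp_pos: [0.5596, -0.3033, 0.2697]
eef_rot: [1.0, -0.021, -0.001, 0.002]
force: [-1.1, 0.1, -1.1]
gripper_width: 0.011
```

Request:
{"api": "jog_arm", "payload": {
  "motion": [
    [[0,0,0,0,0,0,0],[0,0,0,0,0,0,0]]
  ]
}}

```text
time_s: 6.35
tcp_pos: [0.562, -0.2945, 0.2704]
eef_rot: [1.0, -0.016, -0.001, -0.001]
force: [0.0, 0.4, -2.3]
gripper_width: 0.0113
```

```bash
python3 plan.py 0.5625 -0.295 0.20 -1.8
python3 - <<'E'
from cell import r
import cv2,numpy as np
from h import *
for n in ["side","top","wrist"]:
    c=r.read_camera(n); cv2.imwrite(f"pics/{n}4.png",c["frame"][:,:,::-1]); np.savez(f"{n}4.npz",**c)
    W=world(c); X,Y,z=[W[...,i] for i in range(3)]
    near=(np.hypot(X-.5625,Y+.295)<.08); hsv=cv2.cvtColor(c["frame"],cv2.COLOR_RGB2HSV)
    m=near&(z>.2)&(z<.272)&(hsv[...,2]>70)&(hsv[...,1]<60)
    if m.sum()>10: P=W[m]; print(n,"strap",m.sum(),rect(P),np.percentile(P[:,2],[2,50,90,98]))
    m=(abs(X-.562)<.03)&(abs(Y+.295)<.12)&(z>.16)&(z<.195)
    if m.sum()>10:print("bar",rect(W[m]))
E
```

```text
t 6.35 pos [ 0.562  -0.2945  0.2704] x-axis yaw -1.81 w 0.011270820533557055 F [ 0.   0.4 -2.3]
shift cm tool axes NOW [0.06 0.05 7.04]  turn [-0.06  0.07 -0.01]
shift cm in TARGET axes [0.05 0.05 7.04] joints [ 0.48  0.38 -0.13  1.6   0.05  1.16 -1.26]
side strap 447 ((561.353515625, -292.0842590332031), (37.87074661254883, 86.96343231201172), 88.58414459228516) [0.21024613 0.25997838 0.2648006  0.26594803]
bar ((561.54736328125, -295.3546142578125), (239.2592010498047, 28.130756378173828), 88.28777313232422)
top strap 447 ((561.9341430664062, -293.7890319824219), (33.056182861328125, 87.60071563720703), 88.45537567138672) [0.21534595 0.2635769  0.2658201  0.26728698]
bar ((561.7908935546875, -294.7995300292969), (240.41131591796875, 29.470949172973633), 88.033935546875)
wrist strap 5826 ((584.2184448242188, -294.7467041015625), (30.063032150268555, 41.211708068847656), 88.22042083740234) [0.2179485  0.26451168 0.26539626 0.26592464]
bar ((562.1380615234375, -295.052001953125), (240.8507843017578, 27.575960159301758), 88.10408020019531)
```

View pics/side4.png

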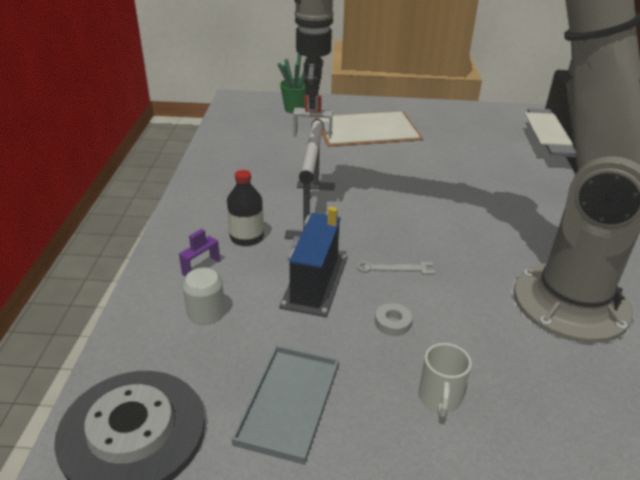

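View pics/wrist4.png

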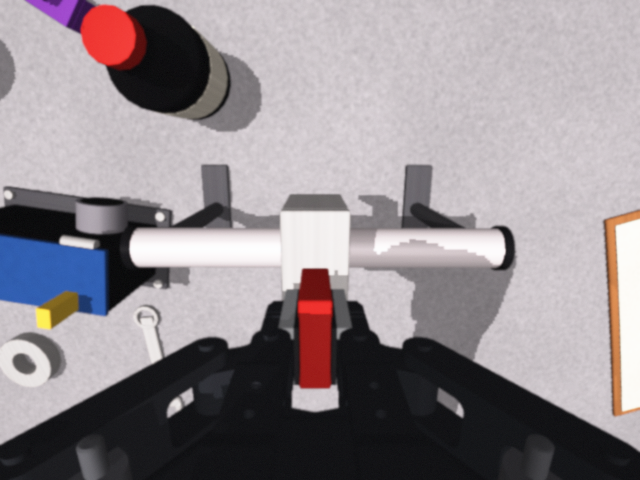

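The strap is aligned with the bar: centred within 0.5 mm, yaw matching. I'll lower it onto the bar.

Request:
{"api": "jog_arm", "payload": {
  "motion": [
    [[0,0,0,1,0,0,0],[0,0,0,2,0,0,0],[0,0,0,2,0,0,0],[0,0,0,1,0,0,0],[0,0,0,0.5,0,0,0],[0,0,0,0.3,0,0,0],[0,0,0,0.1,0,0,0],[0,0,0,0,0,0,0]]
  ]
}}

```text
time_s: 7.3
tcp_pos: [0.5627, -0.2954, 0.2029]
eef_rot: [1.0, -0.016, 0.001, 0.0]
force: [0.0, 0.2, -1.2]
gripper_width: 0.0111
```

Request:
{"api": "jog_arm", "payload": {
  "motion": [
    [[0,0,0,0.2,0,0,0],[0,0,0,0,0,0,0]]
  ]
}}

```text
time_s: 7.5
tcp_pos: [0.5624, -0.2953, 0.2005]
eef_rot: [1.0, -0.016, 0.0, 0.0]
force: [0.4, -0.4, -2.1]
gripper_width: 0.0111
```

Request:
{"api": "jog_arm", "payload": {
  "motion": [
    [[0,0,0,0.2,0,0,0],[0,0,0,0,0,0,0]]
  ]
}}

```text
time_s: 7.7
tcp_pos: [0.5624, -0.2953, 0.1983]
eef_rot: [1.0, -0.016, 0.0, 0.0]
force: [-0.3, -0.3, -1.5]
gripper_width: 0.0111
```

Request:
{"api": "jog_arm", "payload": {
  "motion": [
    [[0,0,0,0.1,0,0,0],[0,0,0,0,0,0,0]]
  ]
}}

```text
time_s: 7.9
tcp_pos: [0.5625, -0.2952, 0.1982]
eef_rot: [1.0, -0.016, 0.0, 0.0]
force: [-2.4, 0.9, 4.5]
gripper_width: 0.011
```

Request:
{"api": "jog_arm", "payload": {
  "motion": [
    [[1.2,0,0,0,0,0,0],[1.5,0,0,0,0,0,0],[2.5,0,0,0,0,0,0],[4,0,0,0,0,0,0],[4,0,0,0,0,0,0]]
  ]
}}

```text
time_s: 8.4
tcp_pos: [0.5623, -0.2952, 0.1972]
eef_rot: [1.0, -0.016, -0.0, -0.0]
force: [-0.3, -0.0, -0.6]
gripper_width: 0.0399
```

```bash
python3 plan.py 0.5625 -0.295 0.20 -1.8
python3 - <<'E'
from cell import r
import cv2,numpy as np
c=r.read_camera("side"); cv2.imwrite(f"pics/side5.png",c["frame"][:,:,::-1])
c=r.read_camera("wrist"); cv2.imwrite(f"pics/wrist5.png",c["frame"][:,:,::-1])
E
```

```text
t 8.4 pos [ 0.5623 -0.2952  0.1972] x-axis yaw -1.8 w 0.03991341511968204 F [-0.3 -0.  -0.6]
shift cm tool axes NOW [ 0.02 -0.02 -0.28]  turn [-0.  0.  0.]
shift cm in TARGET axes [ 0.02 -0.02 -0.28] joints [ 0.48  0.45 -0.13  1.68  0.07  1.01 -1.27]
```

View pics/side5.png

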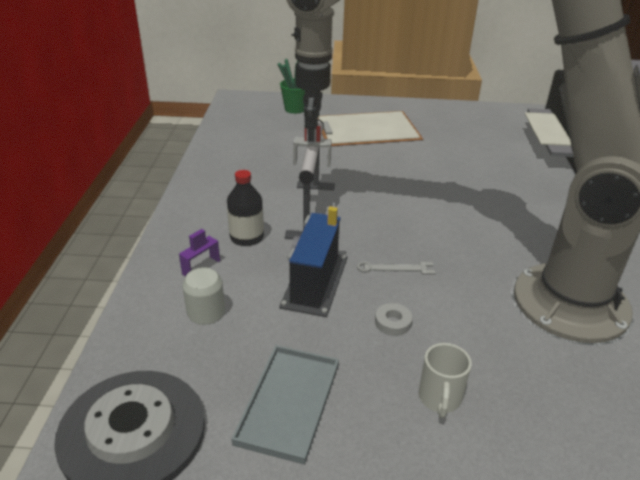

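View pics/wrist5.png

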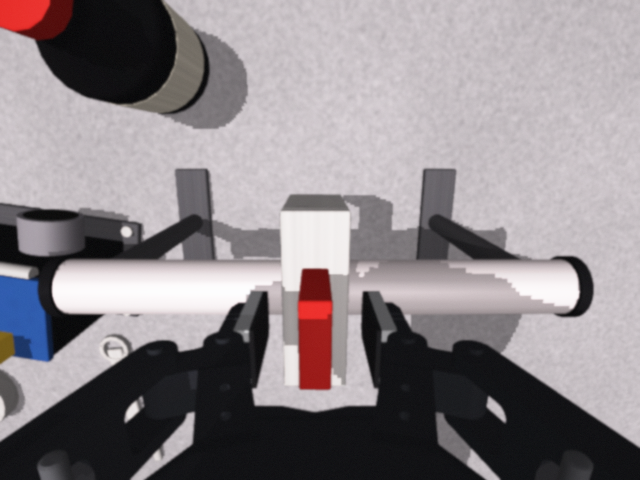

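The strap hangs level on the bar and the fingers are clear of it (wrist view: fin at (315,330)). I'll retreat upwards and go to the flap tab.

Request:
{"api": "jog_arm", "payload": {
  "motion": [
    [[4,0,0,-1,0,0,0],[4,0,0,-2,0,0,0],[4,0,0,-3,0,0,0],[4,0,0,-2,0,0,0],[4,-0.6,-2,0,0,0,4.4],[4,-1,-4,0,0,0,4.3],[4,-1.5,-4,0,0,0,0],[4,-1.5,-4,0,0,0,0],[4,0,-4,0,0,0,0],[4,0,-4,0,0,0,0],[4,0,0,0,0,0,0],[4,0,0,0,0,0,0]]
  ]
}}

```text
time_s: 9.7
tcp_pos: [0.5513, -0.0703, 0.2781]
eef_rot: [0.996, -0.09, 0.0, 0.0]
force: [0.2, -0.1, 0.1]
gripper_width: 0.0398
```

```bash
python3 plan.py 0.503 -0.068 0.125 -10.5
python3 - <<'E'
from cell import r
import cv2,numpy as np
from h import *
c=r.read_camera("side"); cv2.imwrite(f"pics/side6.png",c["frame"][:,:,::-1])
W=world(c);X,Y,z=[W[...,i] for i in range(3)]
hsv=cv2.cvtColor(c["frame"],cv2.COLOR_RGB2HSV)
m=(np.hypot(X-.5625,Y+.295)<.08)&(z>.12)&(z<.198)&(abs(X-.562)>.02)
P=W[m];print(rect(P),z[m].max())
m=mask(c,"blue")&(z>.11)&(X>.4)&(X<.65); print("flap",rect(W[m]))
c=r.read_camera("wrist"); W=world(c);z=W[...,2]; m=mask(c,"yellow")&(z>.15)&(np.hypot(W[...,0]-.503,W[...,1]+.068)<.03); print("tab",rect(W[m]))
cv2.imwrite(f"pics/wrist6.png",c["frame"][:,:,::-1])
m=mask(c,"blue")&(z>.11)&(W[...,0]>.4)&(W[...,0]<.65); print("flap",rect(W[m]))
E
```

```text
t 9.7 pos [ 0.5513 -0.0703  0.2781] x-axis yaw -10.35 w 0.039829443963599796 F [ 0.2 -0.1  0.1]
shift cm tool axes NOW [-4.81  0.64 15.31]  turn [-0.   -0.06  0.15]
shift cm in TARGET axes [-4.79  0.65 15.31] joints [ 0.2   0.25 -0.22  1.78  0.06  1.12 -1.79]
((561.5340576171875, -292.8807678222656), (37.159385681152344, 86.83946228027344), 87.93817901611328) 0.19466018984809375
flap ((530.0161743164062, 417.853759765625), (80.94266510009766, 1036.5167236328125), 0.8013398051261902)
tab ((504.02490234375, -69.9276351928711), (10.45987606048584, 17.75629425048828), 79.51116943359375)
flap ((564.8049926757812, -25.269180297851562), (170.32276916503906, 126.02554321289062), 79.52811431884766)
```

View pics/side6.png

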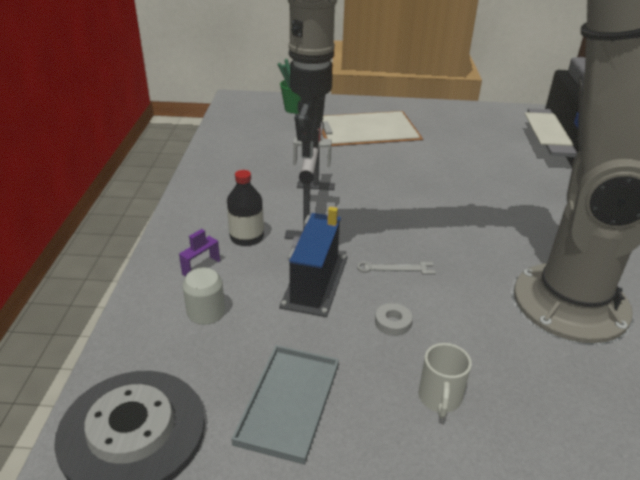

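Request:
{"api": "jog_arm", "payload": {
  "motion": [
    [[4,-2.4,0.4,0,0,0,0],[4,-2.3,0.3,0,0,0,0],[4,0,0,2,0,0,0],[4,0,0,4,0,0,0],[4,0,0,4,0,0,0],[4,0,0,3,0,0,0],[4,0,0,1.5,0,0,0],[4,0,0,0.7,0,0,0],[4,0,0,0,0,0,0],[4,0,0,0,0,0,0]]
  ]
}}

```text
time_s: 10.8
tcp_pos: [0.5042, -0.0703, 0.1262]
eef_rot: [0.996, -0.092, 0.001, 0.0]
force: [0.4, 0.5, 0.5]
gripper_width: 0.0397
```

```bash
python3 plan.py 0.5035 -0.069 0.125 -10.5
python3 - <<'E'
from cell import r
import cv2
c=r.read_camera("wrist"); cv2.imwrite(f"pics/wrist7.png",c["frame"][:,:,::-1])
E
```

```text
t 10.8 pos [ 0.5042 -0.0703  0.1262] x-axis yaw -10.56 w 0.03971678535010841 F [0.4 0.5 0.5]
shift cm tool axes NOW [-0.09 -0.12  0.12]  turn [ 0.   -0.09 -0.06]
shift cm in TARGET axes [-0.09 -0.12  0.12] joints [ 0.19  0.35 -0.21  2.03  0.11  0.76 -1.84]
```

View pics/wrist7.png

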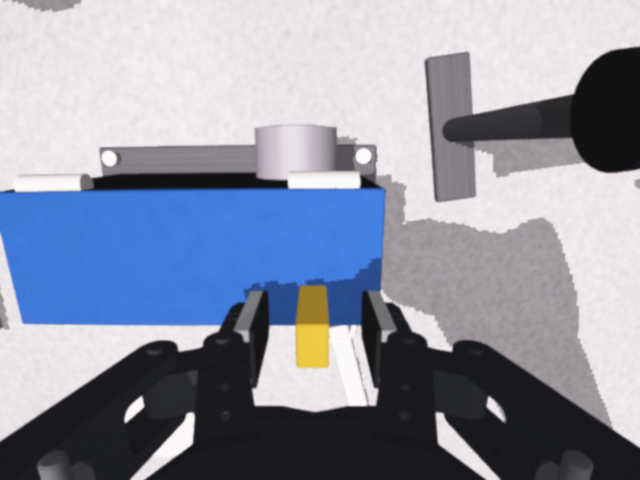

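The yellow tab (312,325) is between the pads. I'll close with a light grip and follow the hinge arc. Relative to the hinge, the grasp point goes from (-52,32) mm via 20°: (-38,48), 40°: (-19,58) and 60°: (2,61), up to 120°: (54,29).

Request:
{"api": "jog_arm", "payload": {
  "motion": [
    [[0,0,0,0,0,0,0],[0,0,0,0,0,0,0],[0,0,0,0,0,0,0],[0,0,0,0,0,0,0],[0,0,0,0,0,0,0]]
  ],
  "newtons": 25
}}

```text
time_s: 11.35
tcp_pos: [0.5041, -0.0694, 0.1261]
eef_rot: [0.996, -0.091, 0.001, -0.0]
force: [-0.8, 1.2, 6.7]
gripper_width: 0.0114
```

Request:
{"api": "jog_arm", "payload": {
  "motion": [
    [[0,0.3,0,-0.45,0,-2,0],[0,0.35,0,-0.4,0,-2,0],[0,0.4,0,-0.4,0,-2,0],[0,0.4,0,-0.3,0,-2,0],[0,0,0,0,0,0,0]]
  ]
}}

```text
time_s: 11.85
tcp_pos: [0.5137, -0.0712, 0.1391]
eef_rot: [0.993, -0.091, -0.076, -0.007]
force: [-13.8, 4.4, 9.7]
gripper_width: 0.0115
```

```bash
python3 plan.py 0.5035 -0.069 0.125 -10.5
python3 - <<'E'
from cell import r
import cv2
c=r.read_camera("side"); cv2.imwrite(f"pics/side8.png",cv2.resize(c["frame"][150:350,220:420,::-1],(600,600)))
E
```

```text
t 11.85 pos [ 0.5137 -0.0712  0.1391] x-axis yaw -10.46 w 0.011450713439394845 F [-13.8   4.4   9.7]
shift cm tool axes NOW [-0.81 -0.03  1.56]  turn [0.03 8.76 0.04]
shift cm in TARGET axes [-1.04 -0.03  1.41] joints [ 0.2   0.42 -0.21  1.89  0.07  0.99 -1.8 ]
```

View pics/side8.png

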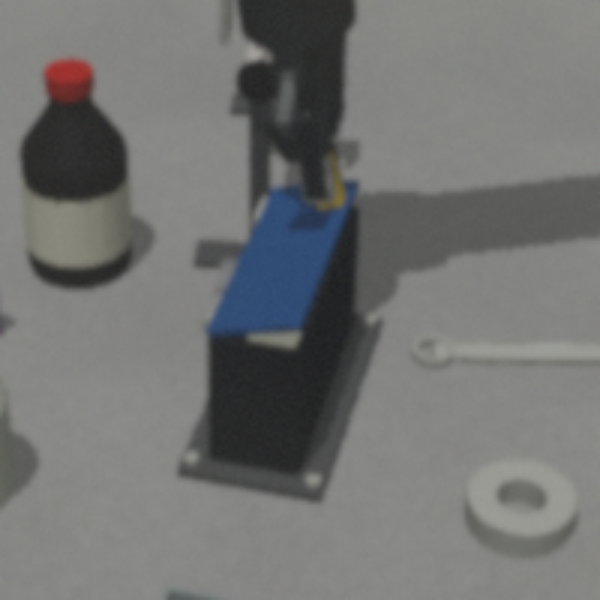

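```bash
cat > arc.py <<'E'
import numpy as np
def rows(cur,tilt0,kps):
    # in-plane (mm), tilt deg -> per-kp n rows
    p=np.array(cur,float); t=tilt0
    for (x,z,tl,n) in kps:
        q0=p.copy(); t0=t
        for i in range(1,n+1):
            tgt=q0+(np.array([x,z])-q0)*i/n; tt=t0+(tl-t0)*i/n
            a=np.radians(t); d=tgt-p
            # tool x axis in plane: (cos,-sin) ; z: (-sin,-cos)
            ex=np.array([np.cos(a),-np.sin(a)]); ez=np.array([-np.sin(a),-np.cos(a)])
            print([0,round(float(d@ex)/10,2),0,round(float(d@ez)/10,2),0,round(-(tt-t),2),0])
            p=tgt;t=tt
rows((-42.2,27.1),8.7,[(-25.3,40.1,18,4),(-6.6,44.2,26,4),(13.1,40.5,30,4),(31.2,29.3,30,4),(44.4,12.7,30,4)])
E
python3 arc.py
```

```text
[0, 0.37, 0, -0.39, 0, -2.32, 0]
[0, 0.35, 0, -0.4, 0, -2.33, 0]
[0, 0.34, 0, -0.41, 0, -2.33, 0]
[0, 0.32, 0, -0.43, 0, -2.32, 0]
[0, 0.41, 0, -0.24, 0, -2.0, 0]
[0, 0.4, 0, -0.26, 0, -2.0, 0]
[0, 0.4, 0, -0.27, 0, -2.0, 0]
[0, 0.39, 0, -0.28, 0, -2.0, 0]
[0, 0.48, 0, -0.13, 0, -1.0, 0]
[0, 0.48, 0, -0.14, 0, -1.0, 0]
[0, 0.48, 0, -0.15, 0, -1.0, 0]
[0, 0.48, 0, -0.16, 0, -1.0, 0]
[0, 0.53, 0, 0.02, 0, -0.0, 0]
[0, 0.53, 0, 0.02, 0, -0.0, 0]
[0, 0.53, 0, 0.02, 0, -0.0, 0]
[0, 0.53, 0, 0.02, 0, -0.0, 0]
[0, 0.49, 0, 0.19, 0, -0.0, 0]
[0, 0.49, 0, 0.19, 0, -0.0, 0]
[0, 0.49, 0, 0.19, 0, -0.0, 0]
[0, 0.49, 0, 0.19, 0, -0.0, 0]
```

Request:
{"api": "jog_arm", "payload": {
  "motion": [
    [[0,0.35,0,-0.4,0,-2.3,0],[0,0.35,0,-0.4,0,-2.3,0],[0,0.35,0,-0.4,0,-2.3,0],[0,0.32,0,-0.4,0,-2.3,0],[0,0,0,0,0,0,0]]
  ],
  "newtons": 20
}}

```text
time_s: 12.4
tcp_pos: [0.5333, -0.0747, 0.1517]
eef_rot: [0.984, -0.09, -0.152, -0.014]
force: [-4.5, 1.8, -1.8]
gripper_width: 0.0114
```

Request:
{"api": "jog_arm", "payload": {
  "motion": [
    [[0,0.4,0,-0.25,0,-2,0],[0,0.4,0,-0.25,0,-2,0],[0,0.4,0,-0.25,0,-2,0],[0,0.4,0,-0.3,0,-2,0],[0,0,0,0,0,0,0]]
  ]
}}

```text
time_s: 12.9
tcp_pos: [0.5518, -0.078, 0.1556]
eef_rot: [0.971, -0.089, -0.219, -0.02]
force: [-3.7, 3.3, -6.8]
gripper_width: 0.0115
```

```bash
python3 plan.py 0.5035 -0.069 0.125 -10.5
python3 - <<'E'
from cell import r
import cv2
c=r.read_camera("side"); cv2.imwrite(f"pics/side9.png",cv2.resize(c["frame"][150:350,220:420,::-1],(600,600)))
E
```

```text
t 12.9 pos [ 0.5518 -0.078   0.1556] x-axis yaw -10.45 w 0.011461059142867675 F [-3.7  3.3 -6.8]
shift cm tool axes NOW [-3.12 -0.01  4.87]  turn [-2.000e-02  2.547e+01  4.000e-02]
shift cm in TARGET axes [-4.91 -0.01  3.06] joints [ 0.19  0.62 -0.19  1.57  0.04  1.39 -1.76]
```

View pics/side9.png

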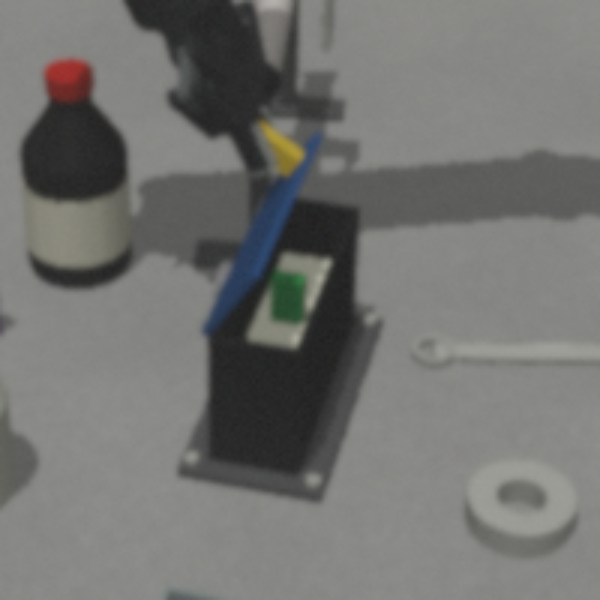

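The flap is about 60° open and following well; the green filter tab is visible at crop (290,295). I'll continue.

Request:
{"api": "jog_arm", "payload": {
  "motion": [
    [[0,0.48,0,-0.12,0,-1,0],[0,0.48,0,-0.15,0,-1,0],[0,0.48,0,-0.15,0,-1,0],[0,0.48,0,-0.15,0,-1,0],[0,0.53,0,0,0,0,0],[0,0.53,0,0,0,0,0],[0,0.53,0,0,0,0,0],[0,0.53,0,0,0,0,0],[0,0,0,0,0,0,0]]
  ]
}}

```text
time_s: 13.85
tcp_pos: [0.589, -0.0848, 0.1424]
eef_rot: [0.963, -0.088, -0.252, -0.023]
force: [-5.7, 4.1, -4.8]
gripper_width: 0.0114
```

```bash
python3 plan.py 0.5035 -0.069 0.125 -10.5
python3 - <<'E'
from cell import r
import cv2
c=r.read_camera("side"); cv2.imwrite(f"pics/side10.png",cv2.resize(c["frame"][150:350,220:420,::-1],(600,600)))
E
```

```text
t 13.85 pos [ 0.589  -0.0848  0.1424] x-axis yaw -10.44 w 0.011408915766027605 F [-5.7  4.1 -4.8]
shift cm tool axes NOW [-6.73  0.    5.78]  turn [-0.03 29.37  0.05]
shift cm in TARGET axes [-8.7   0.01  1.74] joints [ 0.18  0.74 -0.18  1.42  0.04  1.5  -1.75]
```

View pics/side10.png

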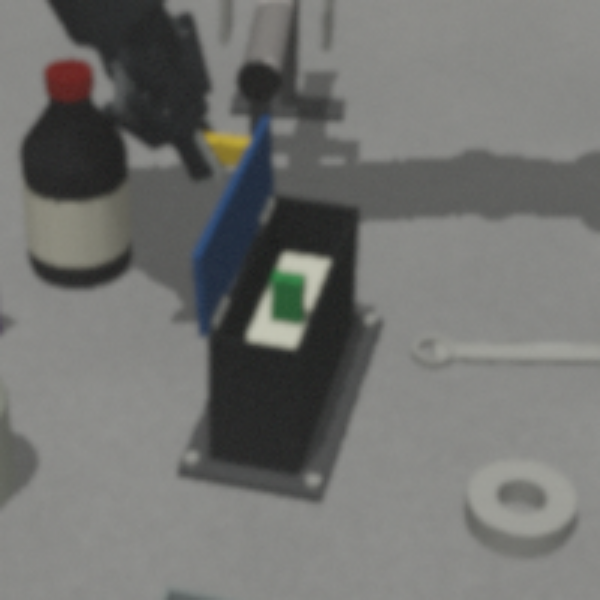

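The flap is at about 97°. The tilted gripper body is getting near the bottle cap, so I'll finish the arc while bringing the tool back towards vertical.

```bash
sed -i '/^rows(/d' arc.py
python3 - <<'E'
from arc import rows
import numpy as np
def tcp(th,t,R=61.3):
    a=np.radians(148.4-th);b=np.radians(t); return (R*np.cos(a)-19*np.sin(b),R*np.sin(a)-19*np.cos(b))
k=[(*tcp(97,20),20,2),(*tcp(101,14),14,2),(*tcp(109,11),11,3),(*tcp(118,8),8,3)]
print(k); rows((34.2,30.4),29.4,k)
E
python3 - <<'E'
from h import *
for n in ["top4","side4"]:
    c=load(n+".npz"); W=world(c);X,Y,z=[W[...,i] for i in range(3)]
    m=mask(c,"red")&(X>.6)&(Y<-.05)&(Y>-.25)&(z>.1); print(W[m].mean(0),W[m].max(0),W[m].min(0))
E
```

```text
[(np.float64(31.74543655509766), np.float64(30.05304516434133), 20, 2), (np.float64(36.89598092515341), np.float64(26.687132641195788), 14, 2), (np.float64(43.74319714323326), np.float64(20.258063973793394), 11, 3), (np.float64(50.227799004163636), np.float64(12.204776434537507), 8, 3)]
[0, -0.1, 0, 0.08, 0, 4.7, 0]
[0, -0.1, 0, 0.07, 0, 4.7, 0]
[0, 0.3, 0, 0.07, 0, 3.0, 0]
[0, 0.3, 0, 0.09, 0, 3.0, 0]
[0, 0.27, 0, 0.15, 0, 1.0, 0]
[0, 0.27, 0, 0.16, 0, 1.0, 0]
[0, 0.27, 0, 0.16, 0, 1.0, 0]
[0, 0.26, 0, 0.22, 0, 1.0, 0]
[0, 0.26, 0, 0.23, 0, 1.0, 0]
[0, 0.26, 0, 0.23, 0, 1.0, 0]
[ 0.70240422 -0.16793993  0.16743677] [ 0.73591907 -0.15179179  0.17653632] [ 0.68642222 -0.19361443  0.11736011]
[ 0.70298479 -0.16057725  0.16752647] [ 0.71678995 -0.14646262  0.17142312] [ 0.68804893 -0.18168143  0.15738755]
```

Request:
{"api": "jog_arm", "payload": {
  "motion": [
    [[0,-0.1,0,0.08,0,4.7,0],[0,-0.1,0,0.08,0,4.7,0],[0,0.3,0,0.08,0,3,0],[0,0.3,0,0.08,0,3,0],[0,0.27,0,0.15,0,1,0],[0,0.27,0,0.15,0,1,0],[0,0.27,0,0.15,0,1,0],[0,0.26,0,0.22,0,1,0],[0,0.26,0,0.22,0,1,0],[0,0.26,0,0.22,0,1,0],[0,0,0,0,0,0,0],[0,0,0,0,0,0,0]]
  ]
}}

```text
time_s: 15.1
tcp_pos: [0.6081, -0.0884, 0.127]
eef_rot: [0.994, -0.091, -0.065, -0.006]
force: [1.8, 2.7, 6.6]
gripper_width: 0.0116
```

```bash
python3 plan.py 0.5035 -0.069 0.125 -10.5
python3 - <<'E'
from cell import r
import cv2
c=r.read_camera("side"); cv2.imwrite(f"pics/side11.png",cv2.resize(c["frame"][150:350,220:420,::-1],(600,600)))
c=r.read_camera("wrist"); cv2.imwrite(f"pics/wrist11.png",c["frame"][:,:,::-1])
E
```

```text
t 15.1 pos [ 0.6081 -0.0884  0.127 ] x-axis yaw -10.47 w 0.01159085778076662 F [1.8 2.7 6.6]
shift cm tool axes NOW [-10.52  -0.     1.59]  turn [-0.05  7.53  0.02]
shift cm in TARGET axes [-10.64   0.     0.2 ] joints [ 0.19  0.56 -0.19  1.68  0.09  1.04 -1.78]
```

View pics/side11.png

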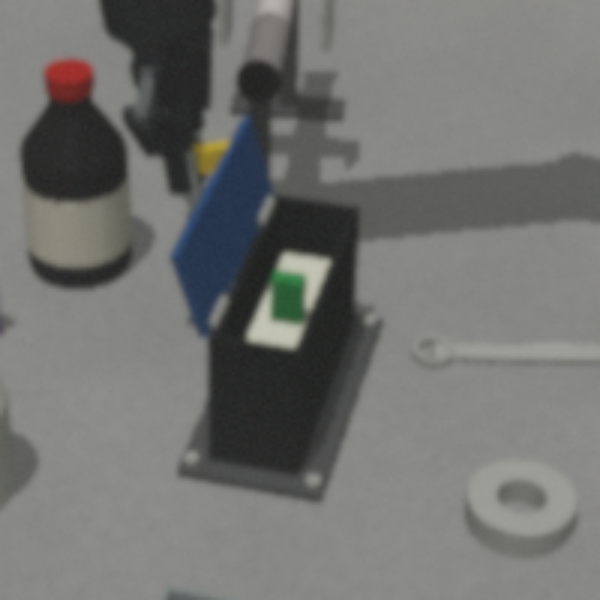

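View pics/wrist11.png

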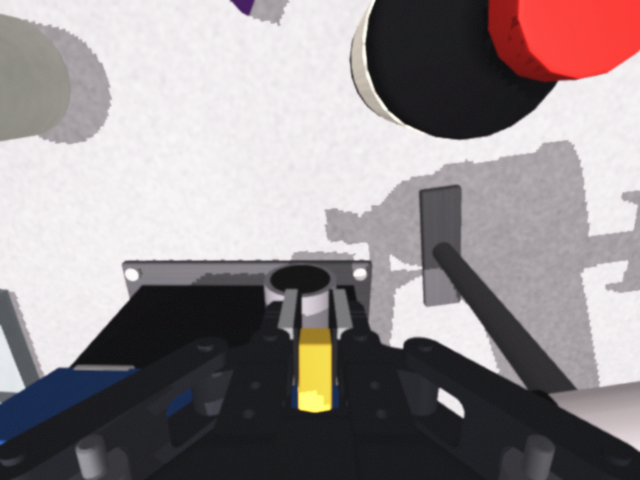

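The flap is at about 118°. I'll let go and retreat upwards, then straighten the tool.

Request:
{"api": "jog_arm", "payload": {
  "motion": [
    [[2.5,0,0,0,0,0,0],[4,0,0,0,0,0,0],[4,0,0,0,0,0,0],[4,0,0,-1.5,0,0,0],[4,0,0,-3.5,0,0,0],[4,0,0,-4,0,0,0],[4,0,0,-4,0,0,0],[4,0,0,-2,0,0,0],[4,-2,-1,0,0,7.5,0],[4,-4,-2,0,0,0,0],[4,-4,-3,0,0,0,0],[4,0,0,0,0,0,0]]
  ]
}}

```text
time_s: 16.4
tcp_pos: [0.5356, -0.0099, 0.2785]
eef_rot: [0.996, -0.088, -0.003, -0.001]
force: [0.4, 0.7, 1.2]
gripper_width: 0.0399
```

Request:
{"api": "jog_arm", "payload": {
  "motion": [
    [[5,0,0,0,0,0,0],[5,0,0,0,0,0,0]]
  ]
}}

```text
time_s: 16.6
tcp_pos: [0.5402, -0.0164, 0.2779]
eef_rot: [0.996, -0.092, -0.002, -0.0]
force: [0.0, -0.2, 0.2]
gripper_width: 0.0503
```

```bash
python3 - <<'E'
from cell import r
import cv2,numpy as np
from h import *
for n in ["side","top","wrist"]:
    c=r.read_camera(n); cv2.imwrite(f"pics/{n}12.png",c["frame"][:,:,::-1]); np.savez(f"{n}12.npz",**c)
    W=world(c); X,Y,z=[W[...,i] for i in range(3)]
    m=mask(c,"green")&(np.hypot(X-.533,Y+.017)<.05)&(z>.06)&(z<.13)
    if m.sum()>5: P=W[m]; print(n,m.sum(),rect(P),P.mean(0),P[:,2].max()); P=P[P[:,2]>P[:,2].max()-.012]; print(rect(P))
    m=mask(c,"blue")&(np.hypot(X-.55,Y+.017)<.12)&(z>.10)
    if m.sum()>50:
        P=W[m]; o=P.mean(0); v=np.linalg.svd(P-o)[2][2]; print("flap normal",v)
E
python3 plan.py 0.533 -0.017 0.074 -10.5
```

```text
side 104 ((533.60302734375, -15.818856239318848), (18.29411506652832, 12.67427921295166), 2.662290573120117) [ 0.53335359 -0.01360472  0.09441485] 0.1073667847330203
((534.8306274414062, -13.888322830200195), (11.947220802307129, 19.228389739990234), 74.44705963134766)
wrist 284 ((534.0563354492188, -19.743783950805664), (9.07662582397461, 20.574007034301758), 79.41617584228516) [ 0.53542821 -0.01993192  0.10452607] 0.10807977338616459
((534.0563354492188, -19.743783950805664), (9.07662582397461, 20.574007034301758), 79.41617584228516)
flap normal [-0.95500965  0.17573452  0.23890154]
t 16.75 pos [ 0.5401 -0.0164  0.2771] x-axis yaw -10.61 w 0.05028305487884357 F [0.2 0.2 0.2]
shift cm tool axes NOW [-0.58  0.19 20.32]  turn [ 0.    0.3  -0.11]
shift cm in TARGET axes [-0.68  0.19 20.31] joints [ 0.12  0.23 -0.24  1.81  0.06  1.12 -1.9 ]
```

View pics/wrist12.png

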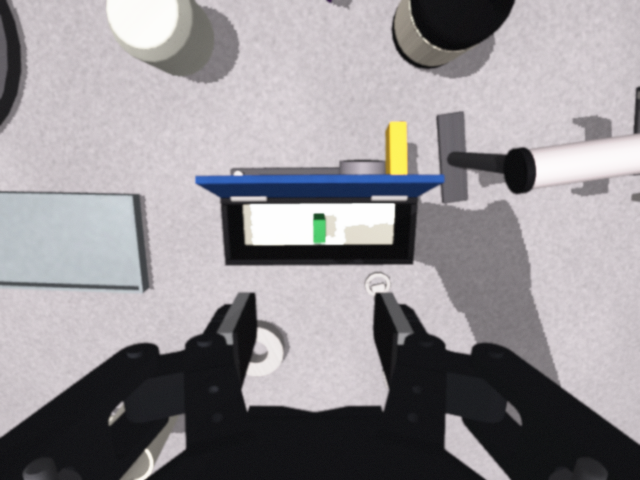

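View pics/side12.png

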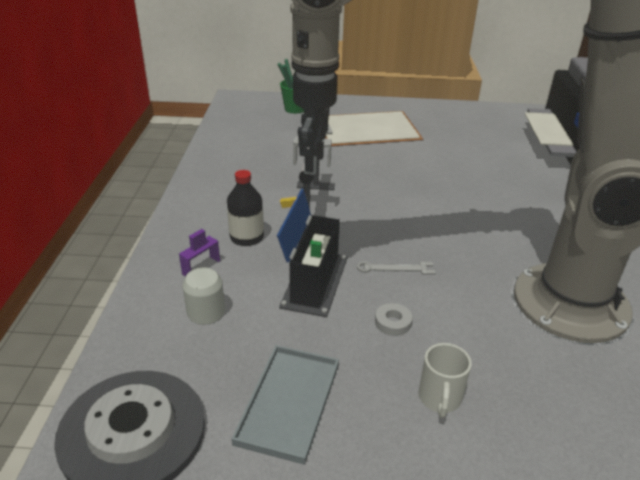

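The flap stays open at about 104° (blue at wrist (320,188)). The green tab at (319,228) measures (0.534,-0.019) with its top at 107 mm. I'll descend onto it.

Request:
{"api": "jog_arm", "payload": {
  "motion": [
    [[5,-0.85,0.3,0,0,0,0],[5,0,0,3,0,0,0],[5,0,0,4,0,0,0],[5,0,0,4,0,0,0],[5,0,0,3,0,0,0],[5,0,0,2,0,0,0],[5,0,0,1,0,0,0],[5,0,0,0,0,0,0],[5,0,0,0,0,0,0]]
  ]
}}

```text
time_s: 17.65
tcp_pos: [0.5302, -0.0167, 0.108]
eef_rot: [0.996, -0.092, -0.002, -0.0]
force: [0.5, 0.4, -1.0]
gripper_width: 0.05
```

```bash
python3 plan.py 0.531 -0.018 0.075 -10.6
python3 - <<'E'
from cell import r
import cv2
c=r.read_camera("wrist"); cv2.imwrite(f"pics/wrist13.png",c["frame"][:,:,::-1])
E
```

```text
t 17.65 pos [ 0.5302 -0.0167  0.108 ] x-axis yaw -10.51 w 0.04999841113536405 F [ 0.5  0.4 -1. ]
shift cm tool axes NOW [0.12 0.11 3.3 ]  turn [-0.01  0.24  0.09]
shift cm in TARGET axes [0.11 0.11 3.3 ] joints [ 0.1   0.41 -0.23  1.99  0.13  0.75 -1.96]
```

View pics/wrist13.png

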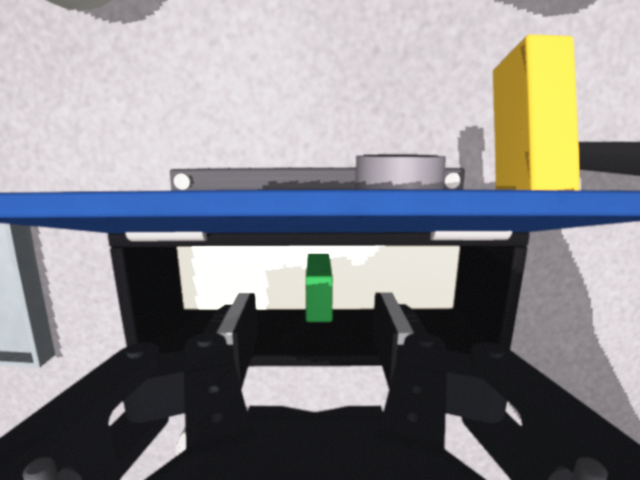

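Run:
```python
from cell import r
import numpy as np
c=r.read_camera("wrist"); T=np.linalg.inv(c["camera_from_world"]); print(T[:3,3])
```

```text
[ 0.5978917  -0.02942381  0.25079883]
```

Request:
{"api": "jog_arm", "payload": {
  "motion": [
    [[5,0.1,0.1,1.2,0,0,0],[5,0,0,1,0,0,0],[5,0,0,0.7,0,0,0],[5,0,0,0.3,0,0,0],[5,0,0,0,0,0,0],[5,0,0,0,0,0,0]]
  ]
}}

```text
time_s: 18.35
tcp_pos: [0.5303, -0.0176, 0.0752]
eef_rot: [0.996, -0.091, -0.003, -0.0]
force: [-0.3, -0.6, -0.3]
gripper_width: 0.0501
```

```bash
python3 plan.py 0.531 -0.018 0.075 -10.6
python3 - <<'E'
from cell import r
import cv2
c=r.read_camera("wrist"); cv2.imwrite(f"pics/wrist14.png",c["frame"][:,:,::-1])
E
```

```text
t 18.35 pos [ 0.5303 -0.0176  0.0752] x-axis yaw -10.49 w 0.050139085813826124 F [-0.3 -0.6 -0.3]
shift cm tool axes NOW [0.08 0.02 0.02]  turn [-0.    0.3   0.11]
shift cm in TARGET axes [0.08 0.02 0.02] joints [ 0.09  0.46 -0.22  2.01  0.15  0.69 -1.98]
```

View pics/wrist14.png

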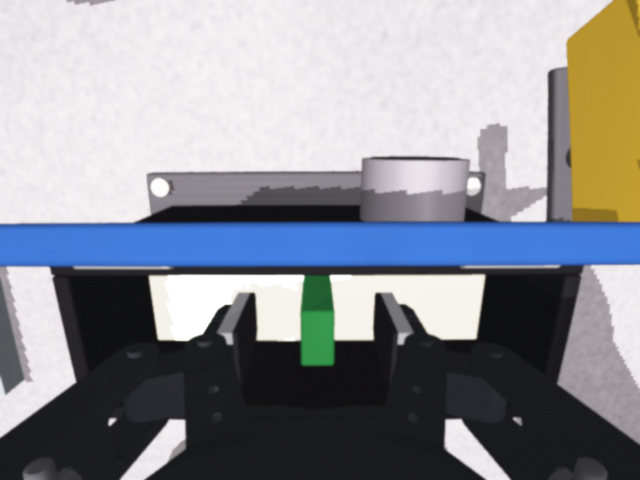

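The green tab (318,330) is centred between the fingers and nothing is touching. I'll close and lift straight up.

Request:
{"api": "jog_arm", "payload": {
  "motion": [
    [[0,0,0,0,0,0,0],[0,0,0,0,0,0,0],[0,0,0,0,0,0,0],[0,0,0,0,0,0,0],[0,0,0,0,0,0,0],[0,0,0,0,0,0,0]]
  ],
  "newtons": 60
}}

```text
time_s: 19.0
tcp_pos: [0.5304, -0.0178, 0.0755]
eef_rot: [0.996, -0.092, -0.002, -0.0]
force: [-1.4, -0.6, 4.3]
gripper_width: 0.0109
```

Request:
{"api": "jog_arm", "payload": {
  "motion": [
    [[0,0,0,-0.5,0,0,0],[0,0,0,-1,0,0,0],[0,0,0,-1,0,0,0],[0,0,0,-1,0,0,0],[0,0,0,-1.5,0,0,0],[0,0,0,-1.5,0,0,0],[0,0,0,-1.5,0,0,0],[0,0,0,-2,0,0,0],[0,0,0,-2,0,0,0],[0,0,0,-1,0,0,0],[0,0,0,-0.5,0,0,0],[0,0,0,0,0,0,0]]
  ]
}}

```text
time_s: 20.2
tcp_pos: [0.531, -0.0178, 0.2106]
eef_rot: [0.996, -0.092, -0.002, -0.0]
force: [-0.3, 1.3, -3.1]
gripper_width: 0.0108
```

```bash
python3 plan.py 0.557 0.301 0.187 -12.2
python3 - <<'E'
from cell import r
import cv2
c=r.read_camera("side"); cv2.imwrite(f"pics/side15.png",c["frame"][:,:,::-1])
E
```

```text
t 20.2 pos [ 0.531  -0.0178  0.2106] x-axis yaw -10.5 w 0.010816685531245655 F [-0.3  1.3 -3.1]
shift cm tool axes NOW [ -3.24 -31.82   2.38]  turn [-0.    0.26  1.7 ]
shift cm in TARGET axes [ -4.2  -31.71   2.36] joints [ 0.12  0.28 -0.25  1.9   0.08  0.97 -1.91]
```

View pics/side15.png

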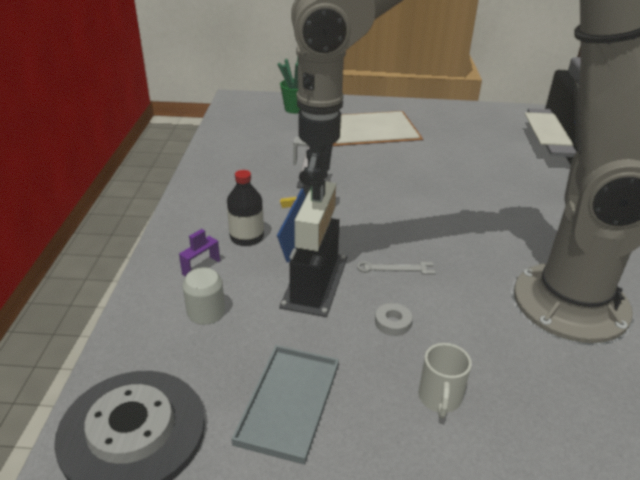

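The filter is out and clear of the housing (side view, about (318,215)). I'll carry it to the tray.

Request:
{"api": "jog_arm", "payload": {
  "motion": [
    [[0,0,0,-1,0,0,1.7],[0,-0.2,-1.5,0,0,0,0],[0,-0.4,-3,0,0,0,0],[0,-0.5,-3.5,0,0,0,0],[0,-0.5,-3.5,0,0,0,0],[0,-0.5,-3.5,0,0,0,0],[0,-0.5,-3.5,0,0,0,0],[0,-0.5,-3.5,0.5,0,0,0],[0,-0.5,-3.5,0.5,0,0,0],[0,-0.5,-3.5,1,0,0,0],[0,-0.4,-2.5,1,0,0,0],[0,0,0,0,0,0,0]]
  ]
}}

```text
time_s: 21.45
tcp_pos: [0.551, 0.3043, 0.1886]
eef_rot: [0.995, -0.104, -0.005, -0.001]
force: [-0.5, 0.2, -2.5]
gripper_width: 0.0112
```

Request:
{"api": "jog_arm", "payload": {
  "motion": [
    [[0,0,0,0,0,0,0],[0,0,0,0,0,0,0],[0,0,0,0,0,0,0]]
  ]
}}

```text
time_s: 21.75
tcp_pos: [0.554, 0.298, 0.1907]
eef_rot: [0.994, -0.107, -0.002, 0.0]
force: [1.0, 0.4, -2.1]
gripper_width: 0.011
```

```bash
python3 plan.py 0.554 0.302 0.19 -12.2
python3 - <<'E'
from cell import r
import cv2,numpy as np
from h import *
for n in ["side","top"]:
    c=r.read_camera(n); cv2.imwrite(f"pics/{n}16.png",c["frame"][:,:,::-1])
    W=world(c); X,Y,z=[W[...,i] for i in range(3)]
    hsv=cv2.cvtColor(c["frame"],cv2.COLOR_RGB2HSV)
    m=(abs(X-.555)<.08)&(abs(Y-.3)<.12)&(z>.1)&(z<.195)&(hsv[...,2]>90); print(n,rect(W[m]),np.percentile(z[m],[2,98]))
    m=(np.hypot(X-.5625,Y+.295)<.08)&(z>.12)&(z<.20)&(abs(X-.562)>.02); print("strap",rect(W[m]),z[m].max())
    m=(abs(X-.557)<.08)&(abs(Y-.3)<.13)&(z>.012)&(z<.03); print("tray",rect(W[m]))
    m=mask(c,"blue")&(np.hypot(X-.55,Y+.017)<.12)&(z>.10)
    if m.sum()>50:
        P=W[m]; o=P.mean(0); print("flap normal",np.linalg.svd(P-o)[2][2])
E
```

```text
t 21.75 pos [0.554  0.298  0.1907] x-axis yaw -12.34 w 0.010981589312691099 F [ 1.   0.4 -2.1]
shift cm tool axes NOW [-0.09 -0.39  0.07]  turn [ 0.04  0.26 -0.14]
shift cm in TARGET axes [-0.09 -0.39  0.07] joints [-0.34  0.47 -0.34  1.69  0.17  1.02 -2.52]
side ((556.3824462890625, 298.2987365722656), (152.75369262695312, 46.423736572265625), 77.4858169555664) [0.12636452 0.18664241]
strap ((520.9512329101562, -283.3661804199219), (21.089487075805664, 4.8845086097717285), 85.77690124511719) 0.1853741971045385
tray ((556.7490844726562, 300.78558349609375), (213.6964111328125, 121.85279083251953), 77.70431518554688)
top ((548.0137329101562, 257.19708251953125), (69.2950668334961, 44.49969482421875), 77.4674072265625) [0.13185545 0.18830803]
strap ((561.9888916015625, -295.354736328125), (32.61824035644531, 88.81027221679688), 88.2415542602539) 0.19635002797877132
tray ((553.1776123046875, 281.1504821777344), (171.5867156982422, 120.30242919921875), 77.17420959472656)
flap normal [-0.93660476  0.17103269  0.30580933]
```

View pics/side16.png

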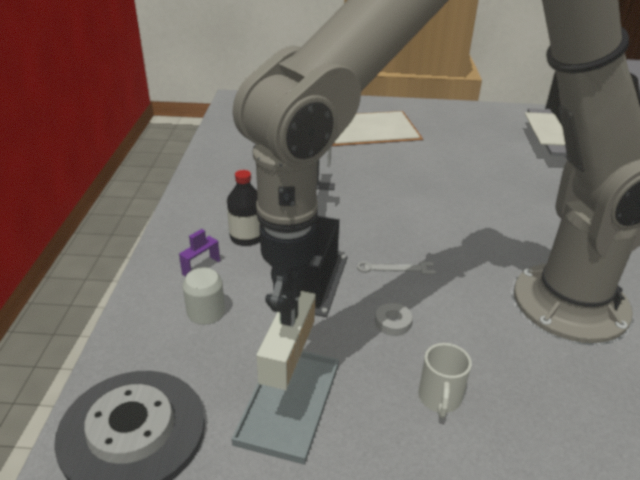

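View pics/top16.png

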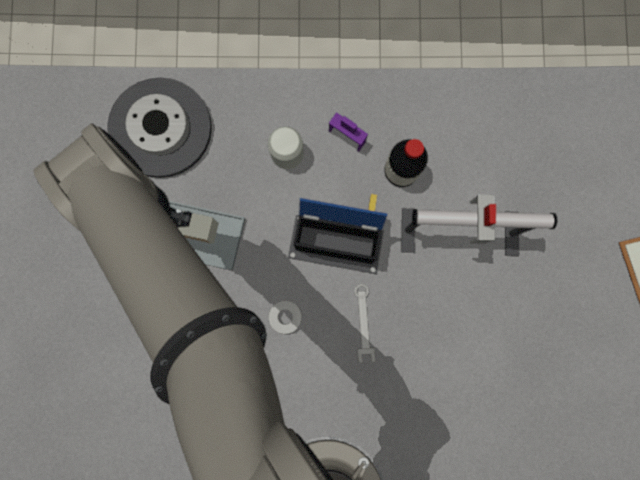

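Every check is within tolerance. I'll let it settle briefly, then hand in.

Request:
{"api": "jog_arm", "payload": {
  "motion": [
    [[0,0,-0.3,0,0,0,0],[0,0,0,0,0,0,0],[0,0,0,0,0,0,0],[0,0,0,0,0,0,0],[0,0,0,0,0,0,0],[0,0,0,0,0,0,0]]
  ]
}}

```text
time_s: 22.45
tcp_pos: [0.554, 0.3025, 0.1904]
eef_rot: [0.994, -0.106, -0.003, -0.0]
force: [-0.5, 0.5, -2.0]
gripper_width: 0.011
```

```bash
python3 plan.py 0.554 0.302 0.19 -12.2; python3 -c "
from cell import r
import numpy as np
print(np.round(r.state()['qd'],4)); print(r.job_done())"
```

```text
t 22.45 pos [0.554  0.3025 0.1904] x-axis yaw -12.2 w 0.011041238112104782 F [-0.5  0.5 -2. ]
shift cm tool axes NOW [0.01 0.05 0.04]  turn [0.01 0.3  0.  ]
shift cm in TARGET axes [0.01 0.05 0.04] joints [-0.35  0.47 -0.34  1.68  0.17  1.02 -2.53]
[-0.0014  0.0008  0.0006 -0.0001  0.0013  0.001   0.0003]
the job is handed in; nothing more can be done
None
```

I hung the strap over the middle of the bar and let go. I then swung the flap past upright, drew the filter out by its green tab and handed the job in at about 22.5 s, holding the filter over the tray. No verdict was given.

- **Filter:** it was held level. Its centre was about 3 mm from the tray's centre at the last picture. I then shifted the arm 3 mm to close that gap and did not take another picture. Its underside was at about 125 mm, it lay along the tray to within 1°, and joint speeds were near zero.
- **Strap:** it was level and centred on the bar to within about 1 mm. In the final side view it was hidden by the arm, so that number comes from the top view.
- **Flap:** it was open at about 1.81–1.88 rad in two camera fits. I had guessed about 2.0 rad from the arc while opening it, but either figure is past upright.
- **Bystanders:** the bottle, can, bearing, mug and wrench looked unmoved in the last pictures. I did not measure their positions.

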